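Offer the cedar-ball sample dish to the customer, handle first

TASK

A customer wants to smell the cedar shoe ball: take the wooden sample dish by the short lug opposite its long handle, lift it straight up clear of the counter, and only then turn it about a quarter turn and hold it out some ten centimetres above the middle of the black serving mat, the long handle free and pointing squarely across the mat to its orange-banded customer's edge. Keep the dish level all the way so that the ball stays near the middle, do not touch the ball, and leave the polish tin, brush and sandals where they are. Finish while holding the dish there, still and level, with the ball at rest in the middle: do not put it down.

Things in the scene. Friction and masses are not known exactly. Their poses are not given: they have to be found in the camera images.
- dish: loose pale wooden dish, 0.09 to 0.14 kg; round bowl 151 mm across, foot 96 mm across, rim top 25.5 mm up; inside dished to 220 mm radius, lowest in the middle (8 mm above the underside). Origin: centre of the underside; +x along the long handle, -x along the short lug, z up. Handle 24 x 12 mm, 75 to 188 mm from the middle. At the start it points to the robot's right (-y), within 20 degrees
- dish_lug (a point): grasp place on the lug opposite the long handle, 100 mm from the dish's middle and 18.5 mm above its underside. The lug is a block 20 mm wide (along the dish's y), 19 mm thick (9 to 28 mm above the underside), from the rim at 75 mm to 119 mm from the middle. Solid wood; take it firmly (about 30 N or more), or the dish droops about the fingers. Axes as the dish's
- dish_handle_end (a point): rounded free end of the long handle, 188 mm from the dish's middle along its +x, 19.5 mm above the underside; axes as the dish's
- ball: loose red-brown cedar ball, 36 mm diameter, 16 g, which lies in the middle of the dish (its centre 26 mm above the dish's underside) and rolls freely; origin: its centre
- mat: black ribbed rubber serving mat fixed on the counter, 160 mm (its x) by 220 mm (its y), 4 mm thick. Origin: centre of its underside, on the counter. Its +x axis points squarely across the mat to the customer's side, away from the robot, where an orange band runs along the long edge; it lies skewed by up to 15 degrees
- tin: bystander: round red-lidded polish tin, 79 mm diameter, 26 mm high, loose; origin: centre of its underside
- brush: bystander: dark wooden shoe brush lying bristles down, 50 x 160 mm, 44 mm high, long along its y, loose; origin: centre of its underside
- sandals: bystander: orange flip-flops stacked one on the other, 265 mm long (its x), 95 mm wide, 65 mm high over the straps, loose; origin: centre of the underside
Mind the look-alikes: they are no part of the job. Leave any grey or yellow look-alike of the ball alone.

How it is judged:
On the way:
1. the dish is lifted clear of the counter, held in the fingers, before it is turned: underside 50 mm up, handle still at least 35 degrees from pointing across the mat (height (world z) of dish above 0.05 m and contact force between dish and the fingers above 0.5 N and angle between the x axis of dish and the x axis of mat, either way round above 0.6 rad and horizontal distance between ball and dish below 0.04 m), for 0.1 s.
At the end, for the whole second after the job is handed in: Dish carried by the fingers alone, on its lug side, still; underside 60 to 200 mm above the counter; middle within 40 mm of the mat's in plan; handle within 10 degrees of squarely across the mat to the orange edge; level within 4.5 degrees; ball at rest within 20 mm of the dish's middle (contact force between dish and the fingers above 0.5 N and contact force between dish and the arm below 0.5 N and x of the grasp point in the frame of dish below -0.03 m and height (world z) of dish between 0.06 and 0.2 m and horizontal distance between dish and mat below 0.04 m and angle between the x axis of dish and the x axis of mat, either way round below 0.17 rad and x of dish_handle_end in the frame of mat above 0.1 m and angle between dish's own z axis and vertical below 0.08 rad and horizontal distance between ball and dish below 0.02 m and linear speed of dish below 0.03 m/s and linear speed of ball below 0.06 m/s); the arm keeps its last pose, push and grip.
It fails at once if the ball runs more than 40 mm from the middle of the dish, or out of it (distance between ball and dish above 0.05 m).
It fails at once if the dish is tipped by more than 11 degrees (angle between dish's own z axis and vertical above 0.2 rad).
It fails at once if the ball is touched with the fingers or the arm (contact force between ball and the fingers above 0.3 N or contact force between ball and the arm above 0.3 N).
It fails at once if the polish tin, the brush or the sandals are moved by more than 30 mm (distance of any of tin, brush, sandals from where it was at the start of the episode above 0.03 m).
It also fails if it takes over 59 s, if anything falls off the work surface, if the arm or the gripper's body presses on something with over 40 N, if the wrist force passes 120 N, or if a joint passes its speed limit or range.

ROBOT

A 6-joint arm with a two-finger parallel gripper is mounted at the origin on the work surface. World frame = base frame: x ahead of the robot, y to its left, z up, the work surface at z = 0. Lengths are in m, angles in rad, forces in N, time in s.
With the tool pointing down it reaches from about 0.4 to 0.925 m from the base axis. Payload 12.5 kg.
Tool frame: the origin (TCP) lies between the finger pads; the fingertips stand 8 mm ahead of it and the grasp point (between the pads) lies 11 mm behind it; x points along the fingers, y is the direction in which the jaws open and shut, and the axes are right-handed (so a half turn about x gives the same grasp; the last joint's range is limited). The gripper opens to 95 mm and grips with 3 to 60 N. Pads are 20 mm wide; open, the fingers measure 119 mm over their backs; the gripper's body (75 mm by 180 mm) begins 59 mm behind the grasp point.
Start: joints at [1.037, 0.491, 1.559, -0, 1.092, -0.106], TCP at [0.259, 0.569, 0.223] pointing down, gripper open.
Joint ranges: [-3.1, 3.1], [-0.84, 2.19], [0.05, 2.79], [-1.13, 4.28], [0.06, 2.93], [-2.69, 2.69]. Speed limits (rad/s): [2.22, 2.22, 2.79, 3.14, 3.14, 3.14].

INTERFACE

Orientations are given as a rotation vector (axis times angle).
In Python, from station import robot, grab_frame gives the robot as it stands.
- The arm moves only by the tool play_rows, never from a script. Its argument "targets" is a list of rows, each a list of 3 entries, a list of its own where there are three numbers: the gripper command: -1 is shut, 1 is fully open, values between are in proportion, then the shift along the world's x, y, z in mm, then the turn about the world's z in degrees. A call has 1 to 5 rows; each row shifts and turns the commanded pose from where the row before left it; what a row does not reach is not made up. A row lasts 1/10 s, in which the tool goes at most 50 mm and 8.59 degrees, less where a joint would pass 70% of its speed; a pose out of reach is approached as far as the arm can. A call is refused whole if a number of a shift passes 50 or a number of a turn 8.59, either way. A call with a gripper value outside its range is refused whole. The fingers move at their own pace and stop on an object; "newtons" is the grip in N (left out, the last holds). Time passes only in rows, so rows that do not move let the fingers close. It gives the time, the measured TCP pose, the force and the opening at its end, in the units of the state.
- robot.read_state(): the state, without advancing time (a new reading comes with each control period).
- grab_frame(name): name is "scene" or "top" or "wrist"; returns a dict with "img" (480x640x3 uint8, red, green, blue), "K" (3x3 intrinsics, pixels), "camera_from_world" (4x4, takes a point from world to camera coordinates); the wrist camera has in their place "T_tool_cam" (4x4, takes a point from camera to tool coordinates, whose origin is the TCP and whose axes are the tool frame's). Camera axes: x right, y up, looking along -z (the intrinsics and any distortion apply to the point x, -y, -z); pixel columns grow to the right and rows downward; lengths in m; the calibration is good to about 2 mm. A picture is of the moment at which its call begins: read the wrist's pose just before it. There is no depth.
- robot.close_job(): hands the job in, once; it reports no verdict.
The state is a dict: "clock": time; "qpos": joint angles; "joint_velocities": joint speeds; "tau": joint torques, N m; "tool_pos": TCP position; "orientation": TCP orientation; "force": force on the tool from outside, world axes, zero at the start; "torque": the same for the moment, N m; "opening": opening from 0.0 (shut) to 1.0 (fully open).
Only numpy, scipy, OpenCV 4.12 (cv2) and the standard library are available. Lean on these libraries where they do the work, as an engineer would, in place of code of your own. Each camera call takes 0.05 s, during which the arm holds its last target.

## Working session

There is one attempt and no reset: what is moved stays moved. The work goes in short steps, Python scripts to look and compute and a tool call to move; the robot and the scene stay as the last step left them, time stands still between calls to the robot, and variables do not carry over. Pictures are saved under pics/ and viewed, and the job is handed in when it is done.

Besides the shell and the picture viewer there is one more tool, called after ">>>" as a command line: name --argument value ..., lists and objects as JSON in quotes. play_rows: Moves the arm, as the interface text tells. Its arguments: {"type":"object","properties":{"targets":{"type":"array"},"newtons":{"type":"number"}},"required":["targets"]}

```bash
mkdir -p pics; ls; python3 - <<'E'
from station import robot, grab_frame
import cv2, numpy as np
print(robot.read_state())
for n in ["scene","top","wrist"]:
    f=grab_frame(n); cv2.imwrite(f"pics/{n}0.png",f["img"][:,:,::-1])
    np.savez(f"pics/{n}0.npz",**{k:v for k,v in f.items()})
    print(n,{k:(v if k!='img' else 0) for k,v in f.items()})
E
```

```text
pics
{'clock': 0.0, 'qpos': array([ 1.03737967e+00,  4.91561471e-01,  1.55947074e+00,  1.18542530e-05,
        1.09168564e+00, -1.05604141e-01]), 'joint_velocities': array([ 1.51802839e-05,  9.10255270e-05, -1.45558945e-04,  1.67442605e-04,
        5.12230663e-04,  2.76273806e-04]), 'tau': array([ 1.29396176e-05, -6.12652731e+01, -2.58181858e+01,  6.93122554e-02,
        4.81949584e-02, -1.28670167e-04]), 'tool_pos': array([0.25915658, 0.56847259, 0.22205322]), 'orientation': array([ 0.33471825,  1.54499174, -0.33640164]), 'force': array([0.00362242, 0.27449417, 0.17591922]), 'torque': array([ 0.05399086, -0.01279354, -0.01902932]), 'opening': 0.9988564976121793}
scene {'img': 0, 'K': array([[452.7646374 ,   0.        , 326.47934614],
       [  0.        , 452.7646374 , 238.2024514 ],
       [  0.        ,   0.        ,   1.        ]]), 'camera_from_world': array([[-0.84914119,  0.52813821, -0.00541103,  0.49538584],
       [-0.33353824, -0.52826321,  0.78082663,  0.2129349 ],
       [ 0.40952593,  0.66483683,  0.62472434, -1.29910491],
       [ 0.        ,  0.        ,  0.        , 
[... 386 characters left out ...]
   [-1.97912303e-01, -1.62777935e-02,  9.80084565e-01,
        -1.16266439e+00],
       [ 0.00000000e+00,  0.00000000e+00,  0.00000000e+00,
         1.00000000e+00]])}
wrist {'img': 0, 'K': array([[347.91381487,   0.        , 309.27435158],
       [  0.        , 347.91381487, 239.21506681],
       [  0.        ,   0.        ,   1.        ]]), 'T_tool_cam': array([[-2.43331137e-04,  2.95619760e-01, -9.55305657e-01,
        -1.62117091e-01],
       [ 9.99999858e-01, -3.81824936e-04, -3.72871338e-04,
        -5.62817652e-04],
       [-4.74987657e-04, -9.55305612e-01, -2.95619625e-01,
        -8.45251448e-02],
       [ 0.00000000e+00,  0.00000000e+00,  0.00000000e+00,
         1.00000000e+00]])}
```

View pics/top0.png

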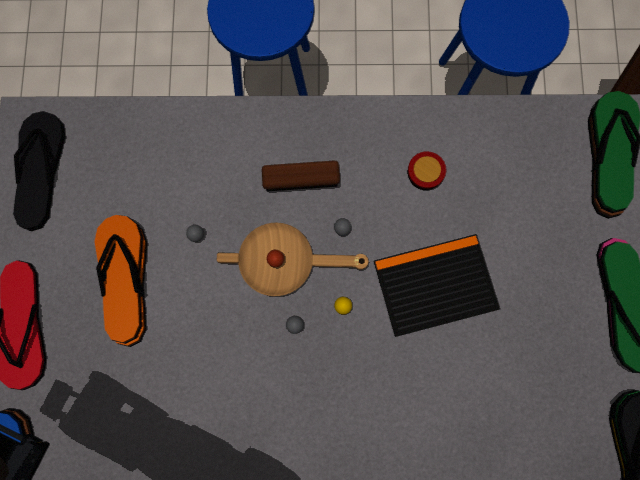

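View pics/scene0.png

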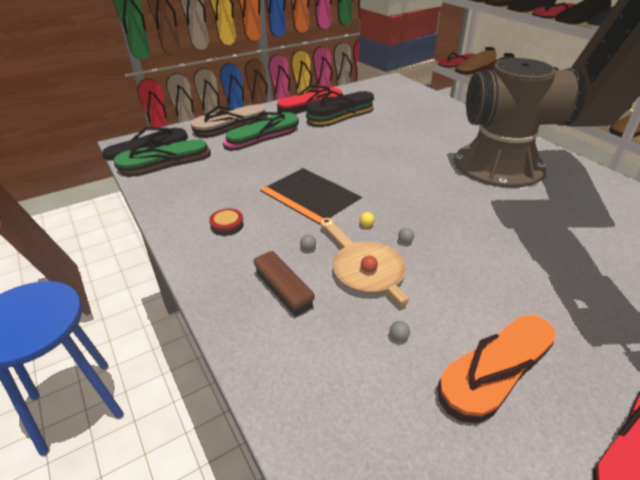

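Top view: the dish is at about (276,259) with the red-brown ball in it. Its lug is at (228,258) on the left and its handle end at (361,261). The mat corners are about (375,263), (477,236), (499,308), (396,335), with the orange band on the far side. There are look-alikes: grey balls at (195,233), (343,227) and (295,324), and a yellow one at (343,305). Only the red-brown ball at (276,259) lies in the dish.

```bash
cat > h.py <<'E'
import numpy as np, cv2
from scipy.spatial.transform import Rotation as R
def ray(f,uv):
    K=f["K"];T=f["camera_from_world"]
    d=np.linalg.inv(K)@np.array([uv[0],uv[1],1.]); d=np.array([d[0],-d[1],-d[2]])
    Rm=T[:3,:3]; return -Rm.T@T[:3,3], Rm.T@d
def onz(f,uv,z):
    c,d=ray(f,uv); return c+d*(z-c[2])/d[2]
def cross(fa,ua,fb,ub):
    a,d=ray(fa,ua);b,e=ray(fb,ub)
    s=np.linalg.lstsq(np.c_[d,-e],b-a,rcond=None)[0]
    p,q=a+d*s[0],b+e*s[1]; return (p+q)/2,np.linalg.norm(p-q)
def mask(img,lo,hi):
    return cv2.inRange(cv2.cvtColor(img,cv2.COLOR_RGB2HSV),np.array(lo),np.array(hi))
def blobs(m,amin=30):
    n,l,s,c=cv2.connectedComponentsWithStats(m)
    return [(i,s[i].tolist(),c[i].round(1).tolist()) for i in range(1,n) if s[i][4]>amin],l
E
python3 - <<'E'
from h import *
fs={n:dict(np.load(f"pics/{n}0.npz")) for n in("top","scene")}
for n,f in fs.items():
    hsv=cv2.cvtColor(f["img"],cv2.COLOR_RGB2HSV)
    pts=[(276,250),(276,259),(230,258),(250,280),(340,262)] if n=="top" else [(369,264),(350,275),(400,295),(345,235)]
    print(n,[hsv[v,u].tolist() for u,v in pts])
    for nm,lo,hi in [("wood",(8,60,90),(22,190,255)),("red",(0,150,60),(7,255,255)),("red2",(170,150,60),(180,255,255)),("orange",(5,200,150),(16,255,255)),("black",(0,0,0),(180,255,38))]:
        print(nm,blobs(mask(f["img"],lo,hi),60)[0])
t=fs["top"]
cv2.imwrite("pics/crop0.png",cv2.resize(t["img"][200:350,180:380,::-1],None,fx=4,fy=4,interpolation=cv2.INTER_CUBIC))
R0=R.from_rotvec([0.33471825,1.54499174,-0.33640164]).as_matrix();print(R0.round(4))
E
```

```text
top [[8, 221, 83], [6, 212, 131], [15, 151, 145], [16, 148, 121], [15, 148, 155]]
wood [(10, [216, 222, 153, 74, 4862], [281.1, 258.9])]
red [(1, [408, 152, 38, 36, 399], [426.6, 169.3]), (16, [267, 250, 17, 17, 217], [274.8, 258.1])]
red2 [(43, [0, 261, 35, 99, 2546], [15.6, 303.8]), (44, [0, 319, 43, 71, 1426], [22.9, 364.1])]
orange [(1, [95, 215, 45, 49, 1131], [117.7, 233.9]), (2, [376, 236, 102, 33, 852], [426.4, 252.2]), (3, [103, 241, 36, 101, 2403], [119.9, 299.6])]
black [(9, [610, 46, 30, 48, 719], [629.8, 76.5]), (63, [521, 72, 14, 22, 88], [527.0, 83.2]), (90, [588, 100, 52, 119, 1865], [607.8, 151.6]), (91, [13, 111, 53, 120, 4527], [36.8, 168.1]), (92, [407, 171, 31, 20, 77], [419.9, 184.9]), (95, [264, 180, 76, 12, 316], [301.6, 186.8]), (97, [96, 219, 52, 128, 1291], [126.6, 272.6]), (108, [596, 238, 44, 135, 1390], [614.7, 311.3]), (116, [376, 244, 124, 93, 7327], [437.3, 289.9]), (132, [0, 262, 47, 128, 845], [29.3, 334.9]), (182, [609, 390, 31, 90, 2202], [626.7, 432.6]), (254, [0, 408, 49, 72, 2213], [19.8, 449.8])]
scene [[6, 162, 194], [15, 115, 227], [15, 112,
[... 1510 characters left out ...]
0, 210, 32, 19, 183], [225.6, 221.3]), (69, [362, 257, 15, 13, 157], [369.0, 262.9])]
red2 [(1, [535, 5, 31, 11, 157], [550.0, 10.4]), (3, [354, 42, 5, 19, 64], [356.2, 50.9]), (5, [440, 57, 23, 9, 97], [450.8, 61.4]), (6, [139, 80, 24, 31, 348], [148.9, 90.9]), (9, [278, 91, 38, 17, 330], [294.4, 99.9]), (12, [149, 95, 18, 32, 353], [156.4, 113.1]), (13, [632, 395, 8, 18, 62], [636.4, 404.5]), (14, [596, 418, 44, 62, 1740], [622.0, 457.1])]
orange []
black [(5, [485, 0, 70, 11, 404], [525.9, 3.7]), (6, [556, 0, 55, 23, 834], [585.2, 11.1]), (7, [586, 0, 54, 80, 1506], [614.0, 37.7])]
[[-6.000e-04  4.149e-01  9.099e-01]
 [-1.000e-03  9.099e-01 -4.149e-01]
 [-1.000e+00 -1.100e-03 -1.000e-04]]
```

View pics/crop0.png

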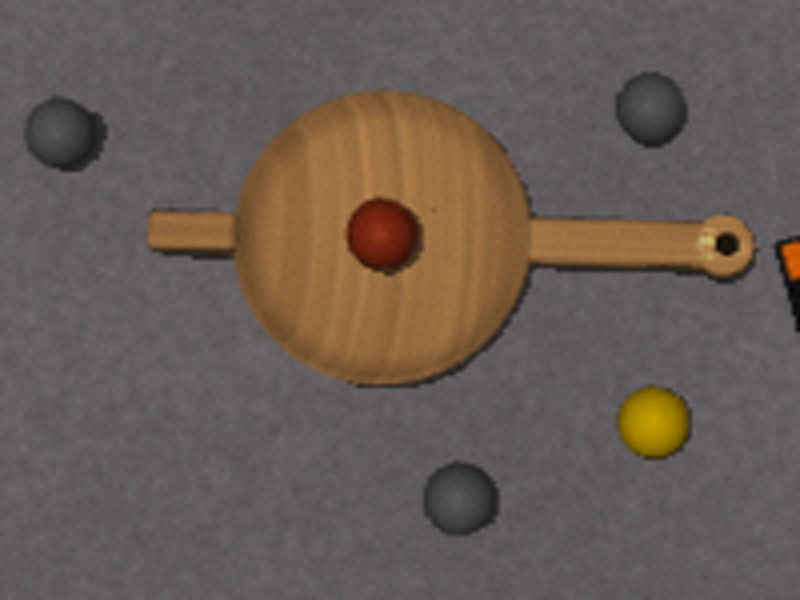

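The crop shows the red-brown ball in the middle of the wooden dish, the plain lug at left (crop 150–235, y 231) and the long handle with its hole at right. The grey and yellow balls lie outside the dish. Next I measure positions.

```bash
python3 - <<'E'
from h import *
f=dict(np.load("pics/top0.npz"));s=dict(np.load("pics/scene0.npz"))
im=f["img"]
w=mask(im,(8,60,60),(22,190,255))|mask(im,(0,150,50),(9,255,255))
w[:, :200]=0;w[:,372:]=0;w[:215]=0;w[300:]=0
b,l=blobs(w,500);print(b)
m=(l==b[0][0]).astype(np.uint8)
# bowl: contour points off the arms
c=max(cv2.findContours(m,cv2.RETR_EXTERNAL,cv2.CHAIN_APPROX_NONE)[0],key=len)[:,0]
P=np.array([onz(f,p,0.0255) for p in c])[:,:2]
r=np.hypot(*(P-onz(f,(276,259),.0255)[:2]).T); Q=P[(r<.08)]
Q=Q[abs(Q[:,0]-np.median(Q[:,0]))>.025]
A=np.c_[2*Q,np.ones(len(Q))];x=np.linalg.lstsq(A,(Q**2).sum(1),rcond=None)[0]
C=x[:2];print("bowl c",C,"r",np.sqrt(x[2]+C@C))
for z,nm in((.028,"lug"),(.0255,"han")):
    uv=np.argwhere(m)[:,::-1]; W=np.array([onz(f,p,z) for p in uv])[:,:2]; d=W-C; rr=np.hypot(*d.T)
    sel=(rr>.083)&((d[:,1]>0) if nm=="lug" else (d[:,1]<0))
    v=d[sel]; print(nm,v.mean(0)+C,np.degrees(np.arctan2(*v.mean(0)[::-1])),"tip",rr[sel].max(), "x span",np.ptp(v[:,0]))
print("ball top",onz(f,(274.8,258.1),.026),"2view",cross(f,(274.8,258.1),s,(369,262.9)))
mm=(mask(im,(0,0,0),(180,255,45))|mask(im,(5,200,120),(16,255,255)))
mm[:,:368]=0;mm[:,505:]=0;mm[:228]=0;mm[345:]=0
mm=cv2.morphologyEx(mm,cv2.MORPH_CLOSE,np.ones((5,5)));b,l=blobs(mm,2000);print(b)
c=max(cv2.findContours(mm,cv2.RETR_EXTERNAL,cv2.CHAIN_APPROX_NONE)[0],key=len)
P=np.array([onz(f,p,.004)[:2] for p in c[:,0]]).astype(np.float32)
rc=cv2.minAreaRect(P);print("mat",rc);print(cv2.boxPoints(rc))
o=mask(im,(5,200,120),(16,255,255));o[:,:368]=0
print("orange c",onz(f,(426.4,252.2),.004))
for n,u in (("gA",(195,233)),("gB",(343,227)),("gC",(295,324)),("y",(343,305)),("tin",(427,170))): print(n,onz(f,u,.018))
E
```

```text
[(1, [216, 222, 153, 75, 5233], [281.2, 259.1])]
bowl c [0.5829552  0.16858895] r 0.07477354386149059
lug [0.58504459 0.26947345] 88.81353409187787 tip 0.11896644238021381 x span 0.020476270171808864
han [0.57884495 0.03412465] -91.75084800989896 tip 0.1871775564564045 x span 0.028573062002361205
ball top [0.58372964 0.16907482 0.026     ] 2view (array([0.58428753, 0.16864035, 0.02573796]), np.float64(0.0013677986386145839))
[(1, [374, 234, 126, 103, 8485], [435.7, 285.0])]
mat ((0.5338212847709656, -0.15637053549289703), (0.16006270051002502, 0.2197614312171936), 14.640317916870117)
[[ 0.42861605 -0.07028542]
 [ 0.48416078 -0.28291154]
 [ 0.6390265  -0.24245565]
 [ 0.5834818  -0.02982953]]
orange c [ 0.59976592 -0.13958684  0.004     ]
gA [0.63740472 0.33430606 0.018     ]
gB [0.64966277 0.03110313 0.018     ]
gC [0.45233312 0.12751291 0.018     ]
y [0.49013594 0.03205495 0.018     ]
tin [ 0.77098447 -0.14418056  0.018     ]
```

>>> play_rows --targets '[[1,[32.6,-30,0],-6.7],[1,[32.6,-30,0],-6.7],[1,[32.6,-30,0],-6.7],[1,[32.6,-30,0],-6.7],[1,[32.6,-30,0],-6.7]]' --newtons 45

```text
clock: 0.65
tool_pos: [0.4233, 0.4173, 0.2225]
orientation: [0.792, 1.422, -0.793]
force: [0.2, 1.3, -0.8]
opening: 1.002
```

>>> play_rows --targets '[[1,[32.6,-30,0],-6.7],[1,[32.6,-30,0],-6.7],[1,[32.6,-30,0],-6.7],[1,[32.6,-30,0],-6.7],[1,[32.6,-30,0],-6.7]]'

```text
clock: 1.15
tool_pos: [0.5864, 0.2672, 0.2225]
orientation: [1.232, 1.194, -1.232]
force: [0.1, -0.8, -0.2]
opening: 1.001
```

>>> play_rows --targets '[[1,[0,0,-40],0],[1,[0,0,-40],0],[1,[0,0,-20],0],[1,[0,0,0],0],[1,[0,0,0],0]]'

```text
clock: 1.65
tool_pos: [0.5855, 0.2688, 0.1231]
orientation: [1.229, 1.197, -1.228]
force: [-0.1, 0.6, 1.2]
opening: 1.001
```

```bash
python3 - <<'E'
from h import *
from station import robot, grab_frame
s=robot.read_state();print(s)
Rm=R.from_rotvec(s["orientation"]).as_matrix();print(Rm.round(4))
f=grab_frame("wrist");np.savez("pics/wrist1.npz",pos=s["tool_pos"],Rm=Rm,**f)
cv2.imwrite("pics/wrist1.png",f["img"][:,:,::-1])
E
```

```text
{'clock': 1.65, 'qpos': array([ 3.27994132e-01,  6.23614640e-01,  1.60733358e+00, -5.75227593e-05,
        9.10573882e-01,  3.54328728e-01]), 'joint_velocities': array([ 0.00320057, -0.02559447, -0.01401569,  0.00081813,  0.00162812,
        0.00098894]), 'tau': array([-2.04586890e-01, -6.35350943e+01, -2.11163324e+01,  6.29406539e-02,
       -5.50800562e-02, -1.38021678e-03]), 'tool_pos': array([0.5855199 , 0.26884202, 0.12309735]), 'orientation': array([ 1.22856639,  1.1965754 , -1.22849063]), 'force': array([-0.14439559,  0.60905534,  1.23195563]), 'torque': array([-0.05764982,  0.03724882, -0.05240535]), 'opening': 1.000967963099029}
[[ 1.000e-04  9.997e-01 -2.630e-02]
 [-0.000e+00 -2.630e-02 -9.997e-01]
 [-1.000e+00  1.000e-04  0.000e+00]]
```

View pics/wrist1.png

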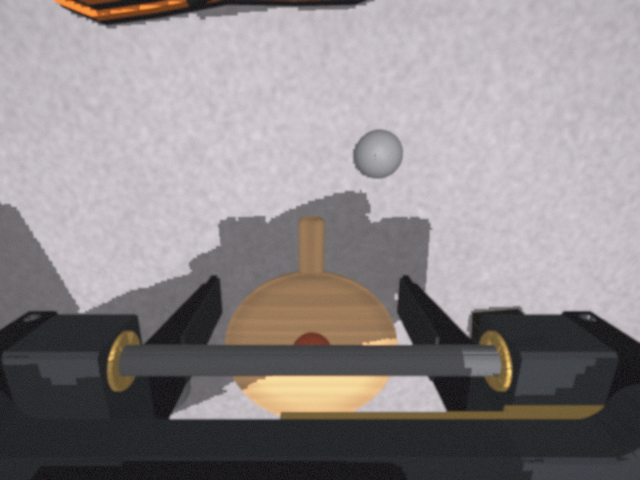

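The lug (column 311, rows 217–272) is centred between the fingers. I check its position with the wrist view.

```bash
python3 - <<'E'
from h import *
f=dict(np.load("pics/wrist1.npz"));T=f["T_tool_cam"];Rm=f["Rm"];p=f["pos"]
def on(uv,z):
    d=np.linalg.inv(f["K"])@np.array([*uv,1.]);d=Rm@T[:3,:3]@np.array([d[0],-d[1],-d[2]]);c=Rm@T[:3,3]+p
    return c+d*(z-c[2])/d[2]
hsv=cv2.cvtColor(f["img"],cv2.COLOR_RGB2HSV);print(hsv[240,311],hsv[235,330])
m=mask(f["img"],(8,70,40),(22,255,255));m[:205]=0;m[275:]=0
for v in (225,240,255,265):
    u=np.flatnonzero(m[v,280:345])+280; a,b=on((u.min()-.5,v),.028),on((u.max()+.5,v),.028);print(v,u.min(),u.max(),(a+b)/2,np.linalg.norm(a-b))
vs=np.flatnonzero(m[:,311]);print(vs.min(),on((311,vs.min()-.5),.028))
E
```

```text
[ 16 109 143] [160   7 115]
225 299 323 [0.58655637 0.2843106  0.028     ] 0.01910481949785702
240 299 323 [0.58626393 0.27230727 0.028     ] 0.01935972402742174
255 299 323 [0.58596357 0.2599793  0.028     ] 0.019621522628130526
265 299 323 [0.58575878 0.25157373 0.028     ] 0.01980002443940413
217 [0.58671865 0.29097322 0.028     ]
```

>>> play_rows --targets '[[1,[0.5,1.5,-40],0],[1,[0,0,-35],0],[1,[0,0,-20],0],[1,[0,0,-12],0],[1,[0,0,-4],0]]'

```text
clock: 2.2
tool_pos: [0.5861, 0.2704, 0.0119]
orientation: [1.229, 1.196, -1.228]
force: [-0.2, 0.4, 0.2]
opening: 1.003
```

>>> play_rows --targets '[[1,[0,0,0],0],[0,[0,0,0],0],[-0.4,[0,0,0],0],[-0.5,[0,0,0],0],[-0.55,[0,0,0],0]]'

```text
clock: 2.7
tool_pos: [0.5859, 0.2702, 0.0121]
orientation: [1.229, 1.196, -1.228]
force: [0.5, 0.4, 0.6]
opening: 0.716
```

>>> play_rows --targets '[[-0.5,[0,0,0],0],[-0.5,[0,0,0],0],[-0.5,[0,0,0],0],[-0.52,[0,0,0],0],[-0.52,[0,0,0],0]]'

```text
clock: 3.2
tool_pos: [0.5858, 0.2702, 0.0116]
orientation: [1.229, 1.197, -1.229]
force: [0.1, -0.5, -0.7]
opening: 0.303
```

>>> play_rows --targets '[[-0.55,[0,0,0],0],[-0.57,[0,0,0],0],[-0.59,[0,0,0],0],[-0.61,[0,0,0],0],[-0.63,[0,0,0],0]]'

```text
clock: 3.7
tool_pos: [0.5858, 0.2702, 0.0117]
orientation: [1.229, 1.197, -1.229]
force: [-0.7, 0.1, -0.8]
opening: 0.205
```

>>> play_rows --targets '[[-0.7,[0,0,0],0],[-0.8,[0,0,0],0],[-0.9,[0,0,0],0],[-1,[0,0,0],0],[-1,[0,0,0],0]]'

```text
clock: 4.2
tool_pos: [0.5858, 0.2702, 0.0117]
orientation: [1.229, 1.197, -1.228]
force: [0.7, 0.5, 0.8]
opening: 0.211
```

```bash
cat > look.py <<'E'
import sys
from h import *
from station import robot, grab_frame
t=sys.argv[1]
s=robot.read_state();print(s["clock"],s["tool_pos"].round(4),s["force"].round(2),s["torque"].round(3),s["opening"])
for n in("wrist","top"):
    f=grab_frame(n);np.savez(f"pics/{n}{t}.npz",**f);cv2.imwrite(f"pics/{n}{t}.png",f["img"][:,:,::-1])
E
python3 look.py 2
```

```text
4.2 [0.5858 0.2702 0.0117] [0.65 0.52 0.82] [ 0.05  -0.031  0.011] 0.21112205635861309
```

View pics/wrist2.png

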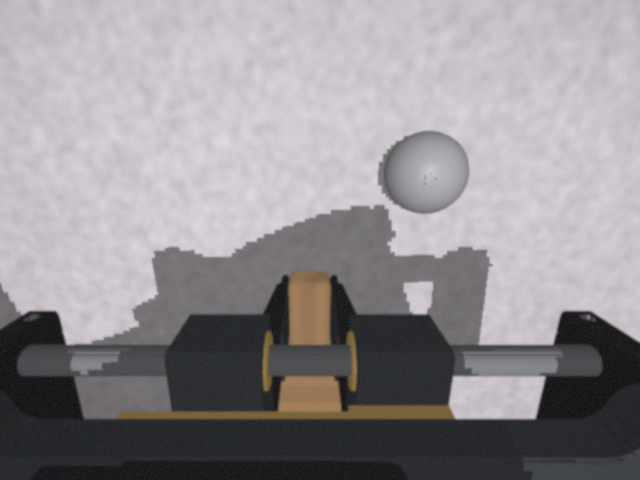

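View pics/top2.png

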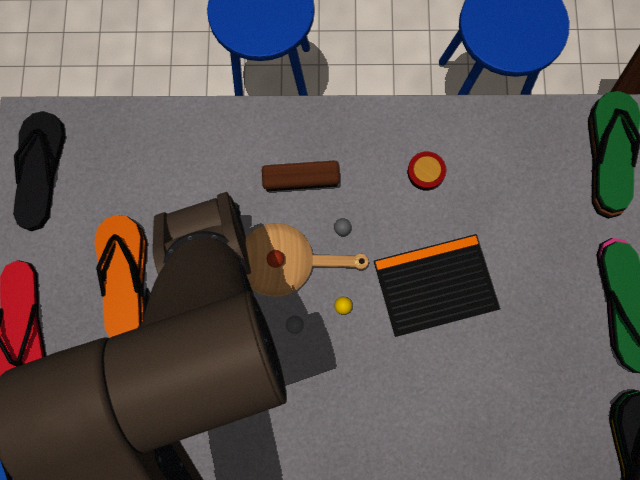

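The fingers hold the lug (opening 0.211, or 20 mm) and the ball is still in the middle at (276,259). I raise the grip and lift gently.

>>> play_rows --targets '[[-1,[0,0,0],0],[-1,[0,0,0],0],[-1,[0,0,1],0],[-1,[0,0,2],0],[-1,[0,0,3],0]]' --newtons 60

```text
clock: 4.8
tool_pos: [0.5856, 0.2702, 0.0177]
orientation: [1.228, 1.197, -1.229]
force: [0.2, 0.5, -0.6]
opening: 0.207
```

>>> play_rows --targets '[[-1,[0,0,4],0],[-1,[0,0,4],0],[-1,[0,0,3],0],[-1,[0,0,2],0],[-1,[0,0,1],0]]'

```text
clock: 5.3
tool_pos: [0.5859, 0.2702, 0.032]
orientation: [1.229, 1.196, -1.228]
force: [0.5, 0.4, -1.2]
opening: 0.206
```

```bash
cat >> look.py <<'E'
for n in ("scene",):
    f=grab_frame(n);np.savez(f"pics/{n}{t}.npz",**f);cv2.imwrite(f"pics/{n}{t}.png",f["img"][:,:,::-1])
E
python3 look.py 3; python3 -c "
import cv2;a=cv2.imread('pics/scene3.png')[170:350,240:480];b=cv2.imread('pics/top3.png')[190:320,200:400]
cv2.imwrite('pics/c3.png',cv2.resize(a,None,fx=3,fy=3));cv2.imwrite('pics/d3.png',cv2.resize(b,None,fx=4,fy=4))"
```

```text
5.3 [0.5859 0.2702 0.032 ] [ 0.51  0.38 -1.16] [0.077 0.075 0.025] 0.2062938054357918
```

View pics/c3.png

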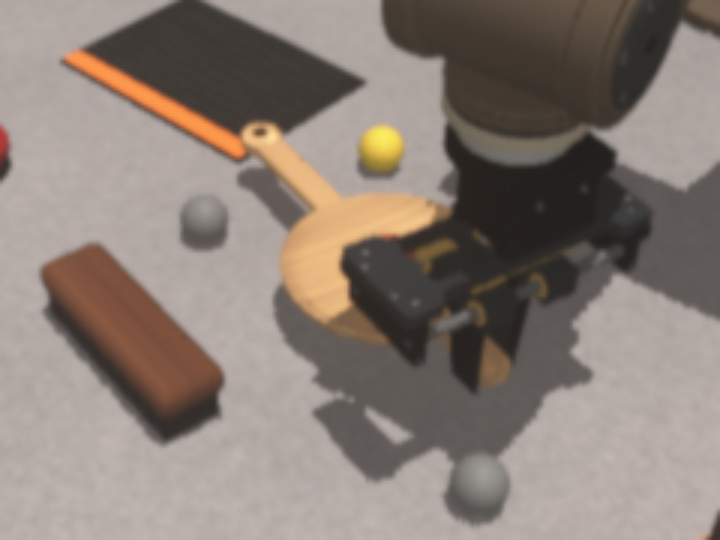

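View pics/d3.png

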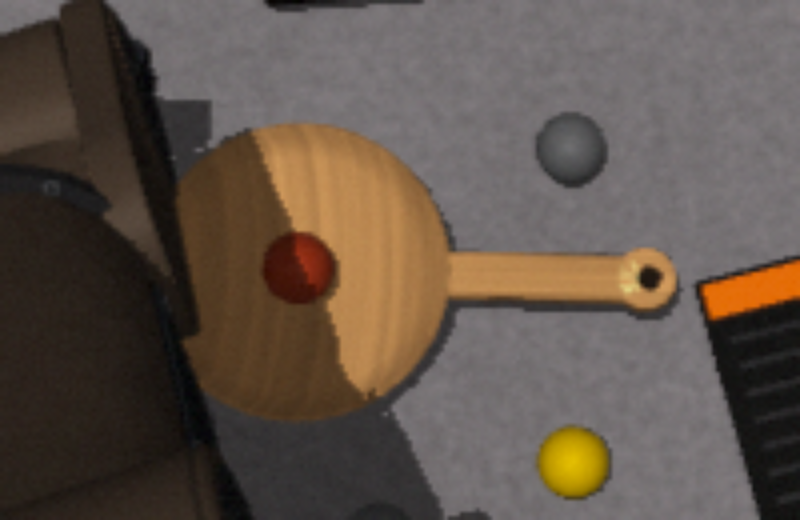

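```bash
cat > meas.py <<'E'
import sys
from h import *
t=sys.argv[1]
f=dict(np.load(f"pics/top{t}.npz"));s=dict(np.load(f"pics/scene{t}.npz"))
for n,g in(("top",f),("scene",s)):
    r=mask(g["img"],(0,150,40),(7,255,255)); print(n,[b for b in blobs(r,50)[0]][:12])
E
python3 meas.py 3
python3 - <<'E'
from h import *
for t,a,b in(("0",(180+725/4,200+243/4),(326.5,221)),("3",(200+650/4,190+277/4),(240+262/3,170+132/3))):
    f=dict(np.load(f"pics/top{t}.npz"));s=dict(np.load(f"pics/scene{t}.npz"));print(cross(f,a,s,b))
E
```

```text
top [(13, [408, 152, 38, 36, 435], [426.4, 170.7]), (34, [266, 248, 17, 18, 219], [274.1, 256.7])]
scene [(7, [360, 9, 76, 35, 1882], [396.6, 25.5]), (21, [144, 79, 24, 46, 145], [156.5, 97.6]), (63, [210, 210, 32, 19, 181], [225.6, 221.3])]
(array([ 0.57929959, -0.00541613,  0.02213831]), np.float64(0.0009197131389676353))
(array([ 0.57798404, -0.00604088,  0.04153918]), np.float64(0.0015973496298921479))
```

```bash
python3 - <<'E'
from h import *
f=dict(np.load("pics/top3.npz"));print(onz(f,(274.1,256.7),.046))
E
```

```text
[0.58302616 0.16882475 0.046     ]
```

>>> play_rows --targets '[[-1,[0,0,2],0],[-1,[0,0,4],0],[-1,[0,0,6],0],[-1,[0,0,8],0],[-1,[0,0,10],0]]'

```text
clock: 5.95
tool_pos: [0.5858, 0.2702, 0.0624]
orientation: [1.229, 1.197, -1.229]
force: [-0.6, 0.8, -1.4]
opening: 0.204
```

>>> play_rows --targets '[[-1,[0,0,12],0],[-1,[0,0,12],0],[-1,[0,0,10],0],[-1,[0,0,8],0],[-1,[0,0,6],0]]'

```text
clock: 6.45
tool_pos: [0.5859, 0.2702, 0.1106]
orientation: [1.229, 1.196, -1.228]
force: [0.4, -0.1, -0.9]
opening: 0.205
```

>>> play_rows --targets '[[-1,[0,0,4],0],[-1,[0,0,2],0],[-1,[0,0,0],0],[-1,[0,0,0],0],[-1,[0,0,0],0]]'

```text
clock: 6.95
tool_pos: [0.5856, 0.2702, 0.1152]
orientation: [1.228, 1.197, -1.229]
force: [-0.4, 0.3, -0.3]
opening: 0.206
```

```bash
python3 look.py 4;python3 meas.py 4; python3 -c "
import cv2;a=cv2.imread('pics/scene4.png')[150:350,240:480];b=cv2.imread('pics/top4.png')[190:320,200:400]
cv2.imwrite('pics/c4.png',cv2.resize(a,None,fx=3,fy=3));cv2.imwrite('pics/d4.png',cv2.resize(b,None,fx=4,fy=4))"
```

```text
6.95 [0.5856 0.2702 0.1152] [-0.4   0.29 -0.31] [ 0.076  0.09  -0.054] 0.20599511743992951
top [(16, [408, 152, 38, 36, 446], [426.0, 170.3]), (28, [261, 240, 19, 19, 259], [270.5, 248.7])]
scene [(7, [360, 8, 78, 36, 1648], [392.9, 24.9]), (18, [144, 79, 21, 28, 108], [155.5, 91.9]), (61, [210, 210, 32, 19, 185], [225.7, 221.4])]
```

View pics/c4.png

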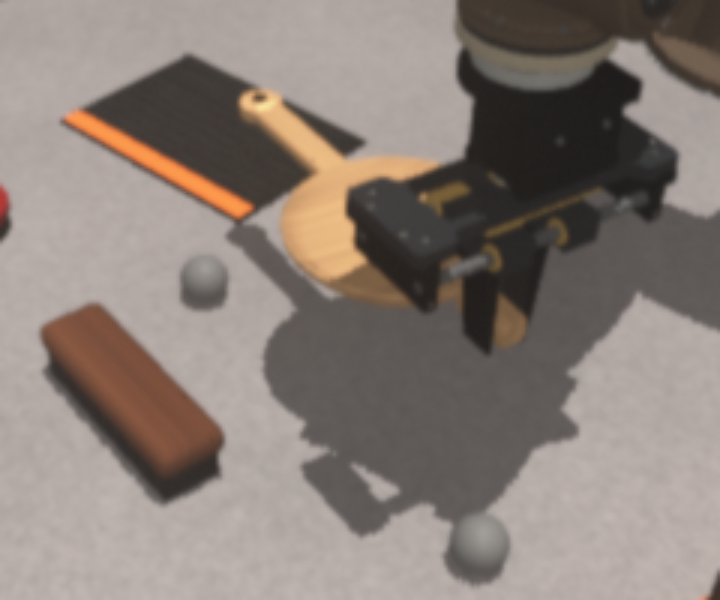

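View pics/d4.png

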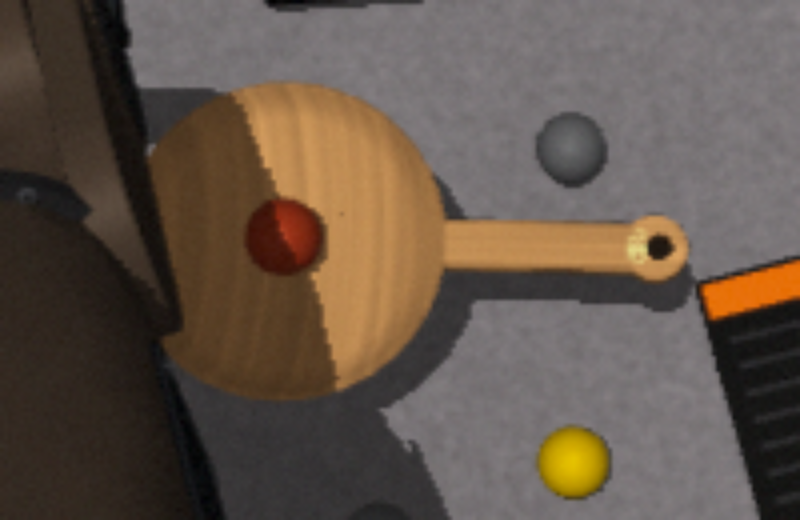

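```bash
python3 - <<'E'
from h import *
f=dict(np.load("pics/top4.npz"));print("ball",onz(f,(270.5,248.7),.026+.1035))
p0=np.array([585.8,270.2]);c0=np.array([583.1,168.6]);c1=np.array([533.8,-156.4]);N=45
off=p0-c0;prev=np.array([*p0,0.]);rows=[]
for i in range(1,N+1):
    t=i/N;s=10*t**3-15*t**4+6*t**5;a=106*s;A=np.radians(a)
    o=np.array([[np.cos(A),-np.sin(A)],[np.sin(A),np.cos(A)]])@off
    q=np.round(np.array([*(c0+s*(c1-c0)+o),a]),1);d=np.round(q-prev,1);prev=q
    rows.append(f"[-1, [{d[0]:g}, {d[1]:g}, 0], {d[2]:g}]")
    if i%5==0: print("["+", ".join(rows)+"]",q);rows=[]
E
```

```text
ball [0.58317553 0.16860942 0.1295    ]
[[-1, [0, 0, 0], 0], [-1, [-0.2, -0.3, 0], 0.1], [-1, [-0.4, -0.6, 0], 0.2], [-1, [-0.9, -1.1, 0], 0.3], [-1, [-1.2, -1.7, 0], 0.6]] [583.1 266.5   1.2]
[[-1, [-1.9, -2.5, 0], 0.8], [-1, [-2.4, -3.4, 0], 1.1], [-1, [-3, -4.2, 0], 1.4], [-1, [-3.7, -5.3, 0], 1.6], [-1, [-4.4, -6.4, 0], 2]] [567.7 244.7   8.1]
[[-1, [-5, -7.4, 0], 2.3], [-1, [-5.7, -8.7, 0], 2.5], [-1, [-6.2, -9.8, 0], 2.9], [-1, [-6.8, -11.1, 0], 3.1], [-1, [-7.2, -12.3, 0], 3.3]] [536.8 195.4  22.2]
[[-1, [-7.6, -13.4, 0], 3.6], [-1, [-7.8, -14.7, 0], 3.9], [-1, [-8, -15.8, 0], 3.9], [-1, [-8, -16.8, 0], 4.2], [-1, [-7.9, -17.8, 0], 4.2]] [497.5 116.9  42. ]
[[-1, [-7.7, -18.5, 0], 4.4], [-1, [-7.3, -19.2, 0], 4.4], [-1, [-7, -19.7, 0], 4.4], [-1, [-6.4, -19.9, 0], 4.4], [-1, [-5.8, -20, 0], 4.4]] [463.3  19.6  64. ]
[[-1, [-5.3, -19.9, 0], 4.2], [-1, [-4.5, -19.6, 0], 4.2], [-1, [-4, -19, 0], 3.9], [-1, [-3.3, -18.2, 0], 3.9], [-1, [-2.8, -17.4, 0], 3.6]] [443.4 -74.5  83.8]
[[-1, [-2.2, -16.2, 0], 3.3], [-1, [-1.7, -15.1, 0], 3.1], [-1, [-1.3, -13.8, 0], 2.9], [-1, [-1, -12.3, 0], 2.5], [-1, [-0.6, -11, 0], 2.3]] [ 436.6 -142.9   97.9]
[[-1, [-0.5, -9.4, 0], 2], [-1, [-0.3, -8, 0], 1.6], [-1, [-0.2, -6.6, 0], 1.4], [-1, [-0.1, -5.2, 0], 1.1], [-1, [-0.1, -3.9, 0], 0.8]] [ 435.4 -176.   104.8]
[[-1, [0, -2.7, 0], 0.6], [-1, [0, -1.8, 0], 0.3], [-1, [0, -0.9, 0], 0.2], [-1, [0, -0.4, 0], 0.1], [-1, [0, 0, 0], 0]] [ 435.4 -181.8  106. ]
```

>>> play_rows --targets '[[-1,[0,0,0],0],[-1,[-0.2,-0.3,0],0.1],[-1,[-0.4,-0.6,0],0.2],[-1,[-0.9,-1.1,0],0.3],[-1,[-1.2,-1.7,0],0.6]]'

```text
clock: 7.6
tool_pos: [0.583, 0.2664, 0.1157]
orientation: [1.213, 1.207, -1.213]
force: [-1.0, 1.2, -1.0]
opening: 0.21
```

>>> play_rows --targets '[[-1,[-1.9,-2.5,0],0.8],[-1,[-2.4,-3.4,0],1.1],[-1,[-3,-4.2,0],1.4],[-1,[-3.7,-5.3,0],1.6],[-1,[-4.4,-6.4,0],2]]'

```text
clock: 8.1
tool_pos: [0.5674, 0.2443, 0.1157]
orientation: [1.122, 1.262, -1.122]
force: [0.1, 0.8, -1.4]
opening: 0.21
```

>>> play_rows --targets '[[-1,[-5,-7.4,0],2.3],[-1,[-5.7,-8.7,0],2.5],[-1,[-6.2,-9.8,0],2.9],[-1,[-6.8,-11.1,0],3.1],[-1,[-7.2,-12.3,0],3.3]]'

```text
clock: 8.6
tool_pos: [0.5363, 0.1948, 0.1157]
orientation: [0.937, 1.36, -0.937]
force: [-0.5, -0.1, -0.7]
opening: 0.208
```

>>> play_rows --targets '[[-1,[-7.6,-13.4,0],3.6],[-1,[-7.8,-14.7,0],3.9],[-1,[-8,-15.8,0],3.9],[-1,[-8,-16.8,0],4.2],[-1,[-7.9,-17.8,0],4.2]]'

```text
clock: 9.1
tool_pos: [0.4968, 0.1162, 0.1158]
orientation: [0.671, 1.464, -0.671]
force: [-0.1, -0.2, -1.5]
opening: 0.211
```

>>> play_rows --targets '[[-1,[-7.7,-18.5,0],4.4],[-1,[-7.3,-19.2,0],4.4],[-1,[-7,-19.7,0],4.4],[-1,[-6.4,-19.9,0],4.4],[-1,[-5.8,-20,0],4.4]]'

```text
clock: 9.6
tool_pos: [0.4626, 0.0187, 0.1158]
orientation: [0.373, 1.538, -0.373]
force: [0.8, -0.1, -0.8]
opening: 0.208
```

>>> play_rows --targets '[[-1,[-5.3,-19.9,0],4.2],[-1,[-4.5,-19.6,0],4.2],[-1,[-4,-19,0],3.9],[-1,[-3.3,-18.2,0],3.9],[-1,[-2.8,-17.4,0],3.6]]'

```text
clock: 10.1
tool_pos: [0.4428, -0.0754, 0.1158]
orientation: [0.103, 1.568, -0.103]
force: [-0.1, 0.1, -0.9]
opening: 0.205
```

>>> play_rows --targets '[[-1,[-2.2,-16.2,0],3.3],[-1,[-1.7,-15.1,0],3.1],[-1,[-1.3,-13.8,0],2.9],[-1,[-1,-12.3,0],2.5],[-1,[-0.6,-11,0],2.3]]'

```text
clock: 10.6
tool_pos: [0.4361, -0.1436, 0.1158]
orientation: [-0.09, 1.569, 0.09]
force: [0.5, 1.4, -1.5]
opening: 0.206
```

>>> play_rows --targets '[[-1,[-0.5,-9.4,0],2],[-1,[-0.3,-8,0],1.6],[-1,[-0.2,-6.6,0],1.4],[-1,[-0.1,-5.2,0],1.1],[-1,[-0.1,-3.9,0],0.8]]'

```text
clock: 11.1
tool_pos: [0.4352, -0.1763, 0.1158]
orientation: [-0.183, 1.563, 0.183]
force: [-0.3, -0.0, -1.0]
opening: 0.207
```

>>> play_rows --targets '[[-1,[0,-2.7,0],0.6],[-1,[0,-1.8,0],0.3],[-1,[0,-0.9,0],0.2],[-1,[0,-0.4,0],0.1],[-1,[0,0,0],0]]'

```text
clock: 11.6
tool_pos: [0.4354, -0.1817, 0.1157]
orientation: [-0.199, 1.562, 0.199]
force: [-1.2, -0.2, -1.3]
opening: 0.204
```

```bash
python3 look.py 5;python3 meas.py 5
```

```text
11.6 [ 0.4354 -0.1817  0.1157] [-1.15 -0.18 -1.27] [0.035 0.159 0.052] 0.20443119532156515
top [(1, [408, 152, 38, 36, 378], [426.5, 169.0]), (28, [439, 269, 19, 19, 278], [448.2, 277.8])]
scene [(1, [370, 8, 71, 36, 1503], [405.7, 26.0]), (11, [140, 79, 25, 31, 93], [155.5, 92.6]), (27, [305, 142, 12, 13, 127], [310.4, 148.0]), (29, [210, 210, 32, 19, 187], [225.6, 221.5])]
```

View pics/top5.png

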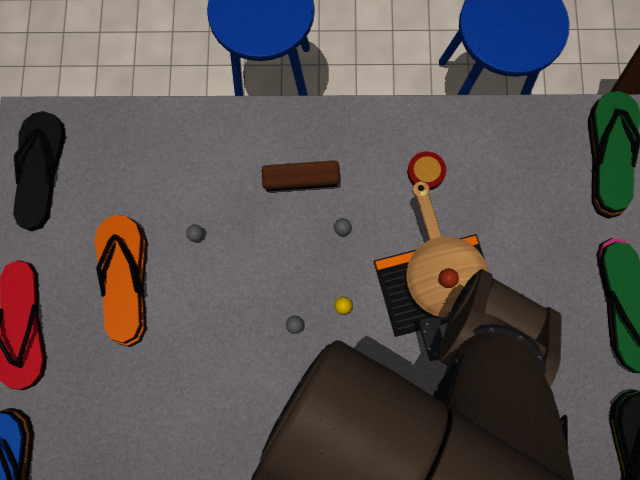

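View pics/scene5.png

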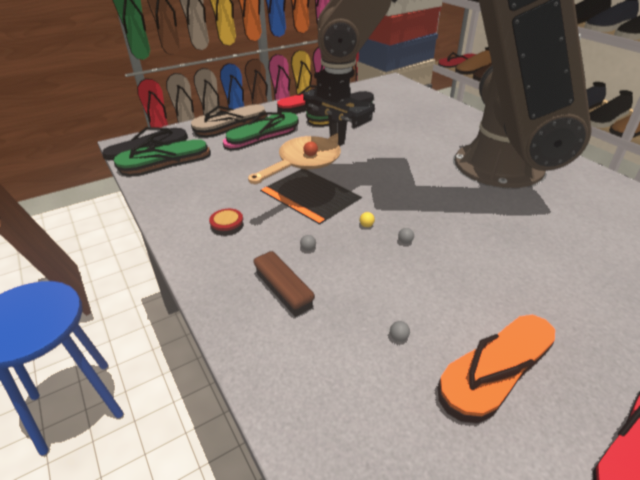

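The dish is held over the mat, with the ball near its middle (top 448,278). The handle end (421,188) points past the orange band, and the tin, brush and sandals are unmoved. I let it settle, then measure.

>>> play_rows --targets '[[-1,[0,0,0],0],[-1,[0,0,0],0],[-1,[0,0,0],0],[-1,[0,0,0],0],[-1,[0,0,0],0]]'

```text
clock: 12.25
tool_pos: [0.4354, -0.1818, 0.1157]
orientation: [-0.198, 1.562, 0.199]
force: [0.4, 0.5, -0.8]
opening: 0.204
```

>>> play_rows --targets '[[-1,[0,0,0],0],[-1,[0,0,0],0],[-1,[0,0,0],0],[-1,[0,0,0],0],[-1,[0,0,0],0]]'

```text
clock: 12.75
tool_pos: [0.4354, -0.1818, 0.1157]
orientation: [-0.198, 1.562, 0.199]
force: [1.0, -1.2, -0.6]
opening: 0.208
```

```bash
python3 look.py 6;python3 meas.py 6; python3 - <<'E'
from h import *
f=dict(np.load("pics/top6.npz"));s=dict(np.load("pics/scene6.npz"))
def ctr(g,lo,hi,box):
    m=mask(g["img"],lo,hi);k=np.zeros_like(m);x0,y0,x1,y1=box;k[y0:y1,x0:x1]=m[y0:y1,x0:x1]
    M=cv2.moments(k,True);return M["m10"]/M["m00"],M["m01"]/M["m00"]
bt=ctr(f,(0,150,40),(8,255,255),(430,255,470,300));bs=ctr(s,(0,130,40),(8,255,255),(298,135,325,160))
b,e=cross(f,bt,s,bs);print("ball",b,e)
a=cv2.resize(f["img"][150:330,380:520,::-1],None,fx=4,fy=4,interpolation=cv2.INTER_CUBIC)[:600]
c=cv2.resize(s["img"][110:230,230:400,::-1],None,fx=4,fy=4,interpolation=cv2.INTER_CUBIC)
cv2.imwrite("pics/a6.png",a);cv2.imwrite("pics/c6.png",c)
E
```

```text
12.75 [ 0.4354 -0.1818  0.1157] [ 1.05 -1.17 -0.59] [ 0.009  0.145 -0.025] 0.20802892497154354
top [(1, [408, 152, 38, 36, 365], [426.2, 168.6]), (33, [439, 269, 19, 19, 274], [448.1, 277.7])]
scene [(1, [370, 8, 71, 36, 1506], [405.7, 26.0]), (15, [144, 79, 21, 37, 106], [155.5, 94.4]), (33, [304, 142, 13, 13, 129], [310.4, 147.9]), (35, [210, 210, 32, 19, 184], [225.6, 221.3])]
ball [ 0.52985513 -0.15810782  0.12838726] 0.0017396124189060405
```

View pics/a6.png

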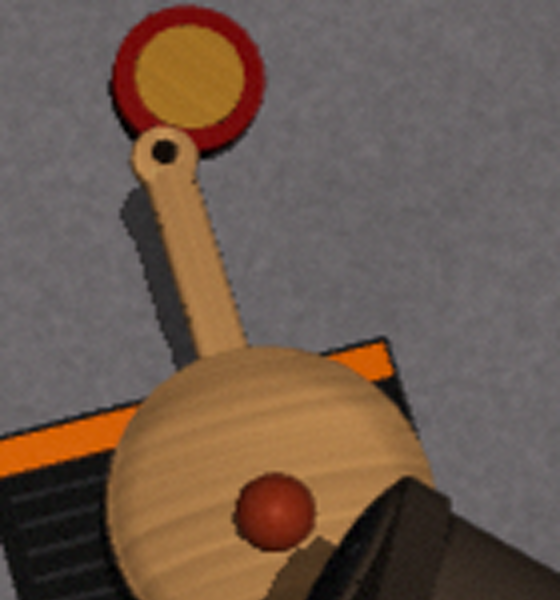

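View pics/c6.png

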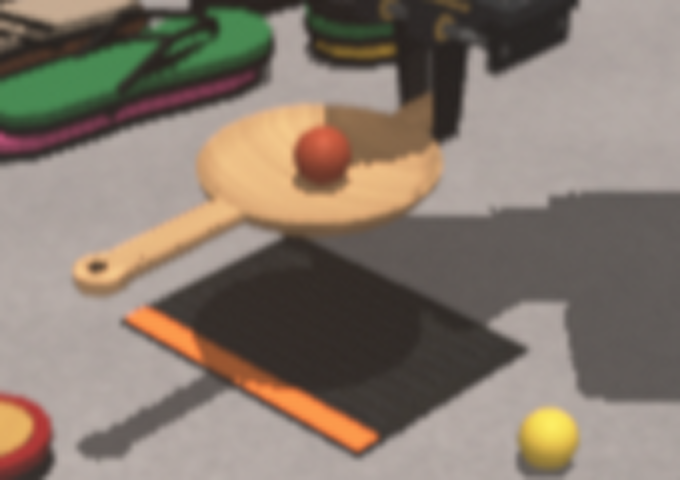

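```bash
python3 - <<'E'
from h import *
f=dict(np.load("pics/top6.npz"));s=dict(np.load("pics/scene6.npz"))
h,e=cross(f,(380+165/4,150+152/4),s,(230+97/4,110+267/4));print("hole",h,e)
# bowl rim circle from top
m=mask(f["img"],(8,60,60),(22,190,255));m[:238]=0
c=max(cv2.findContours(m,cv2.RETR_EXTERNAL,cv2.CHAIN_APPROX_NONE)[0],key=len)[:,0]
c=np.array([p for p in c if p[1]>245 and (p[0]<416 or (p[0]>452 and p[1]<268))])
Q=np.array([onz(f,p,.1035+.0255)[:2] for p in c])
x=np.linalg.lstsq(np.c_[2*Q,np.ones(len(Q))],(Q**2).sum(1),rcond=None)[0];C=x[:2]
print("bowl",C,np.sqrt(x[2]+C@C)); d=h[:2]-C;print("angle",np.degrees(np.arctan2(d[1],d[0])),np.hypot(*d))
M=np.array([.5338,-.1564]);u=np.array([np.cos(np.radians(14.64)),np.sin(np.radians(14.64))])
print("to mat",C-M,"handle x in mat",(h[:2]-M)@u)
E
```

```text
hole [ 0.70093414 -0.11436328  0.12482331] 0.0005319992280264762
bowl [0.24398334 0.02958439] 0.07867904257750678
angle -17.48535919519232 0.479087633890449
to mat [-0.28981666  0.18598439] handle x in mat 0.17233235471004912
```

The hole is 177 mm from the ball at 14.3° (mat at 14.6°). The handle end sits within about 1.5 mm of its level height. The ball is about 4 mm from the mat centre in plan and did not move between two pictures. The bowl circle fit took in the wrong contour, so I discard it; ball and hole give the same answer. I hand the job in.

```bash
python3 -c "
from station import robot
print(robot.close_job()); print(robot.read_state()['clock'])"
```

```text
the job is handed in; nothing more can be done
None
the job is handed in; nothing more can be done
```

I took the dish by its lug at 60 N, lifted it straight up about 104 mm, then carried it smoothly over the mat while turning it 106°. I handed the job in with the dish still held there; no verdict was reported.

Last checks, about 1.2 s after the motion ended:
- **Position:** the underside is about 103 mm above the counter. The ball, and so roughly the dish's middle, is about 4 mm from the mat's centre in plan.
- **Handle:** it points at 14.3°, against 14.6° for squarely across the mat, to the orange edge. Its end is well past that edge.
- **Level:** the handle end sits 1–2 mm below its level height, so any tilt along the handle is well under 1°.
- **Ball:** it is at rest and about 3 mm from the dish's middle, judged from its distance to the handle hole (177 mm now, 174 mm before).
- **Bystanders:** the tin, brush and sandals look unmoved in the pictures.

**Check that failed:** the final circle fit on the bowl rim picked up the wrong contour and gave a meaningless result. I discarded it and used the ball and handle hole from two camera views instead, so the dish's middle was not measured directly at the end.

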